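Sort out the jammed food dispenser

TASK

One of the two piston dispensers in the acrylic feeding station is jammed inside: try both plungers by pressing them gently straight down, push the one that runs freely fully home and leave that dispenser standing in its socket. As soon as the resistance of a plunger climbs part-way, stop pushing (more than 20 N breaks it), then take that dispenser by its barrel, lift it out and stand it gently upright in the empty grey tray. Leave the other things on the cabinet where they are.

Things in the scene. Friction and masses are not known exactly. Their poses are not given: they have to be found in the camera images.
- station: Clear acrylic station clamped fast to the cabinet's far edge. Origin: on the cabinet top at that edge; x points away over the edge, z up. A base plate 190 x 160 x 8 mm runs towards the robot, with a socket block 70 (x) x 170 (y) x 30 mm centred at x = -140 mm, top at z = 38 mm. Sockets at x = -140, y = +50 and -50 mm, floors at z = 12 mm. Black clamp jaw at the edge up to z = 24 mm.
- dispenser_a: One of two identical white piston dispensers: plain round barrel, 32 mm diameter, 85 mm tall, about 160 g in all, upright in the station's left (+y) socket. Origin: centre of the barrel's underside, z up the barrel (top rim at z = 85 mm). Its lower 26 mm stand in the socket with 1 mm play all round, so it lifts straight out; the upper 59 mm can be gripped.
- dispenser_b: One of two identical white piston dispensers: plain round barrel, 32 mm diameter, 85 mm tall, about 160 g in all, upright in the station's right (-y) socket. Origin: centre of the barrel's underside, z up the barrel (top rim at z = 85 mm). Its lower 26 mm stand in the socket with 1 mm play all round, so it lifts straight out; the upper 59 mm can be gripped.
- plunger_a (a joint): Plunger of dispenser_a, m: 0 drawn out, 0.030 fully home; stays where left. Sound: steady 3 to 5 N at 20 mm/s over the whole stroke, then from 0.029 a firm rubber end stop (3 N per mm). Jammed: the same at first, but from about 0.012 on resistance climbs 1.5 N per mm, and it springs back a little when let go. Over 20 N breaks it; stopping at about 8 N, at 20 mm/s or slower, suits.
- plunger_b (a joint): Plunger of dispenser_b, m: 0 drawn out, 0.030 fully home; stays where left. Sound: steady 3 to 5 N at 20 mm/s over the whole stroke, then from 0.029 a firm rubber end stop (3 N per mm). Jammed: the same at first, but from about 0.012 on resistance climbs 1.5 N per mm, and it springs back a little when let go. Over 20 N breaks it; stopping at about 8 N, at 20 mm/s or slower, suits.
- pad_a (a point): Centre of the top face of the round grey thumb pad (26 mm diameter, 5 mm thick, on a 12 mm rod) of dispenser_a's plunger; moves with it. 39 mm above the barrel's top rim when drawn out, 9 mm when home.
- pad_b (a point): Centre of the top face of the round grey thumb pad (26 mm diameter, 5 mm thick, on a 12 mm rod) of dispenser_b's plunger; moves with it. 39 mm above the barrel's top rim when drawn out, 9 mm when home.
- tray_in (a point): Centre of the inner floor of the empty square grey plastic tray, 140 x 140 mm outside, 30 mm high, walls 4 mm (inside 132 x 132 mm), loose, 0.5 kg; axes along its sides, z up.
- cleaner: Bystander: green magnetic algae cleaner, 85 x 50 x 44 mm, origin at the centre of its underside.
- tweezer: Bystander: stainless tweezer lying flat, 156 mm long along its x, 6 mm thick, origin under its middle.
- splitter: Bystander: white plastic airline splitter, 91 x 34 x 16 mm with three stubs on its +y side, origin under its body.
- stone: Bystander: smooth round grey river stone, 66 mm across, 30 mm high, origin at the centre of its underside.
Things that resemble listed ones, but are neither listed nor needed, are in the scene too. What is shaped like the dispenser_a but blue or yellow is not meant.

How it is judged:
On the way:
1. both plungers have been tried (each pressed in past 10 mm of its stroke) (value of joint each of plunger_a, plunger_b above 0.01 m), for 0.1 s.
At the end, for the whole second after the job is handed in: One dispenser (the free-running one) has its plunger home to within 2.5 mm and stands upright in its socket where it was (within 12 mm, tilt under 0.12 rad); the other stands upright (tilt under 0.12 rad) on the tray's floor inside its walls; both at rest and released (((value of joint plunger_a above 0.0275 m and distance of dispenser_a from where it was at the start of the episode below 0.012 m and angle between each of dispenser_a, dispenser_b's own z axis and vertical below 0.12 rad and linear speed of each of dispenser_a, dispenser_b below 0.02 m/s and x of dispenser_b in the frame of tray_in between -0.055 and 0.055 m and y of dispenser_b in the frame of tray_in between -0.055 and 0.055 m and z of dispenser_b in the frame of tray_in between -0.008 and 0.012 m) or (value of joint plunger_b above 0.0275 m and distance of dispenser_b from where it was at the start of the episode below 0.012 m and angle between each of dispenser_b, dispenser_a's own z axis and vertical below 0.12 rad and linear speed of each of dispenser_b, dispenser_a below 0.02 m/s and x of dispenser_a in the frame of tray_in between -0.055 and 0.055 m and y of dispenser_a in the frame of tray_in between -0.055 and 0.055 m and z of dispenser_a in the frame of tray_in between -0.008 and 0.012 m))); the robot touches nothing.
It fails at once if a plunger is pushed or squeezed with more than 20 N ((contact force between plunger_a and the fingers above 20 N or contact force between plunger_a and the arm above 20 N) or (contact force between plunger_b and the fingers above 20 N or contact force between plunger_b and the arm above 20 N)).
It fails at once if a dispenser is dropped into the tray (faster than 0.5 m/s below the rim) ((z of dispenser_a in the frame of tray_in below 0.02 m and horizontal distance between dispenser_a and tray_in below 0.08 m and linear speed of dispenser_a above 0.5 m/s) or (z of dispenser_b in the frame of tray_in below 0.02 m and horizontal distance between dispenser_b and tray_in below 0.08 m and linear speed of dispenser_b above 0.5 m/s)).
It fails at once if the cleaner, tweezer, splitter or stone is shifted by more than 25 mm (distance of any of cleaner, tweezer, splitter, stone from where it was at the start of the episode above 0.025 m).
It also fails if it takes over 64 s, if anything falls off the work surface, if the arm or the gripper's body presses on something with over 40 N, if the wrist force passes 120 N, or if a joint passes its speed limit or range.

ROBOT

A 7-joint arm with a two-finger parallel gripper is mounted at the origin on the work surface. World frame = base frame: x ahead of the robot, y to its left, z up, the work surface at z = 0. Lengths are in m, angles in rad, forces in N, time in s.
With the tool pointing down it reaches from about 0.425 to 0.925 m from the base axis. Payload 6.8 kg.
Tool frame: the origin (TCP) lies on the front face of the gripper's body, between the roots of the fingers; the fingertips stand 73 mm ahead of it and the grasp point (between the pads) lies 54 mm ahead of it; z points along the fingers, y is the line along which they close (so a half turn about z gives the same grasp; the last joint's range is limited). The gripper opens to 85 mm and grips with 20 to 120 N. Pads are 22 mm wide; open, the fingers measure 114 mm over their backs; the gripper's body (76 mm by 85 mm) begins 54 mm behind the grasp point. The pads swing forward as they close: fully open they stand 13 mm farther back than shut.
Start: joints at [1.05, 0.477, 0.022, 1.555, -0.011, 1.109, -0.083], TCP at [0.271, -0.618, 0.304] pointing down, gripper open.
Joint ranges: [-2.96, 2.96], [-0.34, 2.1], [-1.41, 1.46], [0.24, 2.44], [-1.37, 4.51], [0.17, 1.92], [-2.96, 2.96]. Speed limits (rad/s): [2.39, 2.39, 3.14, 3.14, 3.14, 3.14, 3.14].

INTERFACE

Orientations are given as a unit quaternion [w, x, y, z].
In Python, from station import bot, optics gives the robot as it stands.
- The arm moves only by the tool drive_tool, never from a script. Its argument "deltas" is a list of rows, each an object with "gripper": the closure in counts, from 0 (fully open) to 255 (shut); "offset": the shift along the tool's x, y, z in units of 1000 mm (1.0 is 1000 mm), a list of three; "angular": the turn, a rotation vector about the tool's x, y, z in units of 45 degrees (1.0 is 45 degrees), a list of three. In form: [{"gripper": gripper, "offset": [dx, dy, dz], "angular": [rx, ry, rz]}, ...]. A call has 1 to 5 rows; each row is the pose to reach, as a shift and turn from the pose commanded when the call began, along the tool's axes at that moment; what a row does not reach only later rows make up. A row lasts 1/10 s, in which the tool goes at most 50 mm and 8.59 degrees, less where a joint would pass 70% of its speed; a pose out of reach is approached as far as the arm can. A call with a number of a shift or a turn outside -1 to 1 is refused whole. A call with a gripper value outside its range is refused whole. The fingers move at their own pace and stop on an object; "grip_force" is the grip in N (left out, the last holds). Time passes only in rows, so rows that repeat a pose let the fingers close. It gives the time, the measured TCP pose, the force, the opening and the grip force at its end, in the units of the state.
- bot.get_obs(): the state, without advancing time (a new reading comes with each control period).
- optics.read_camera(name): name is "scene" or "top" or "wrist"; returns the picture (384x512x3 uint8, blue, green, red); there is no depth.
- optics.camera_model(name): a dict with "fx", "fy", "cx", "cy" (pixels), "cam_to_world" (4x4, takes a point from camera to world coordinates). Camera axes: x right, y up, looking along -z (the intrinsics and any distortion apply to the point x, -y, -z); pixel columns grow to the right and rows downward; lengths in m; the calibration is good to about 2 mm. A picture is of the moment at which its call begins: read the wrist's pose just before it. camera_model takes no time and is no camera call; for the wrist camera it gives the pose at the moment of the call.
- bot.hand_in(): hands the job in; it is judged then, once.
The state is a dict: "t": time; "q": joint angles; "joint_vel": joint speeds; "joint_torque": joint torques, N m; "eef_pos": TCP position; "tool_rot": TCP orientation; "contact_force": force on the tool from outside, world axes, zero at the start; "torque": the same for the moment, N m; "gripper_width": opening from 0.0 (shut) to 1.0 (fully open); "grasp_force": force on a finger pad.
Only numpy, scipy, OpenCV 4.12 (cv2) and the standard library are available. Lean on these libraries where they do the work, as an engineer would, in place of code of your own. Each camera call takes 0.05 s, during which the arm holds its last target. There are 200 camera calls.

## Working session

There is one attempt and no reset: what is moved stays moved. The work goes in short steps, Python scripts to look and compute and a tool call to move; the robot and the scene stay as the last step left them, time stands still between calls to the robot, and variables do not carry over. Pictures are saved under pics/ and viewed, at most 10 in all, crops included, and the job is handed in when it is done.

Besides the shell and the picture viewer there is one more tool, called by a JSON object that holds its "name" and its "arguments". drive_tool: Moves the arm, as the interface text tells. Its arguments: {"type":"object","properties":{"deltas":{"type":"array"},"grip_force":{"type":"number"}},"required":["deltas"]}

```bash
mkdir -p pics; python3 - <<'E'
from station import bot, optics
import cv2,json,numpy as np
o=bot.get_obs(); print(o)
for n in ("scene","top"):
    cv2.imwrite(f"pics/{n}0.png",cv2.resize(optics.read_camera(n),(800,600),interpolation=cv2.INTER_CUBIC))
    m=optics.camera_model(n);print(n,m)
print(optics.camera_model("wrist"))
E
```

```text
{'t': 0.0, 'q': array([ 1.04988134,  0.47779611,  0.02240437,  1.55643062, -0.01149583,
        1.10928877, -0.08310276]), 'joint_vel': array([-0.00067578,  0.00124261, -0.00118718, -0.00059596, -0.00043773,
        0.00041762, -0.00098751]), 'joint_torque': array([-8.73510326e-04, -5.96458912e+01,  1.60777666e+00, -2.81199950e+01,
        1.24510902e-02,  9.35838092e-03, -1.28844255e-05]), 'eef_pos': array([ 0.27058451, -0.61790522,  0.30293833]), 'tool_rot': array([-8.57109345e-04,  9.78776842e-01,  2.04927032e-01, -2.64405914e-04]), 'contact_force': array([ 0.27407021,  0.97223274, -0.69212423]), 'torque': array([-0.02200791, -0.00154827, -0.00108445]), 'grasp_force': 0.0, 'gripper_width': 1.002625185996136}
scene {'fx': 421.48812346456907, 'fy': 421.48812346456907, 'cx': 251.16836181252447, 'cy': 198.1103765476213, 'cam_to_world': array([[ 7.59281139e-01, -5.57946636e-01,  3.34944329e-01,
         9.28890725e-01],
       [ 6.50762657e-01,  6.51256367e-01, -3.90349981e-01,
        -3.73161124e-01],
       [-3.40167795e-04,  5.14354640e-01,  8.57577512e-01,
         9.14896659e-01],
       [ 0.00000000e+00,  0.00000000e+00,  0.00000000e+00,
         1.00000000e+00]])}
top {'fx': 362.24765320381505, 'fy': 362.24765320381505, 'cx': 264.1627256340112, 'cy': 188.8618865507299, 'cam_to_world': array([[-0.02350329,  0.98205805, -0.1871085 ,  0.43671235],
       [-0.99959929, -0.02013175,  0.01989928,  0.00687242],
       [ 0.01577542,  0.18750122,  0.98213768,  0.9123661 ],
       [ 0.        ,  0.        ,  0.        ,  1.        ]])}
{'fx': 264.5672596830003, 'fy': 264.5672596830003, 'cx': 256.04497347237793, 'cy': 197.17051014269973, 'cam_to_world': array([[ 0.40175716,  0.86746294,  0.29342672,  0.34521006],
       [-0.91574202,  0.38154643,  0.12585261, -0.58454934],
       [-0.00278344, -0.31926536,  0.94766127,  0.37340321],
       [ 0.        ,  0.        ,  0.        ,  1.        ]])}
```

View pics/scene0.png

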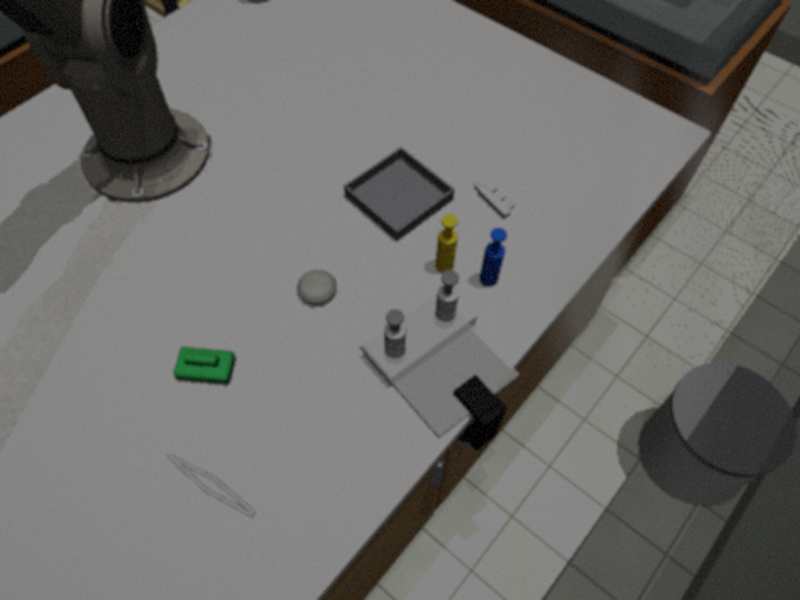

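View pics/top0.png

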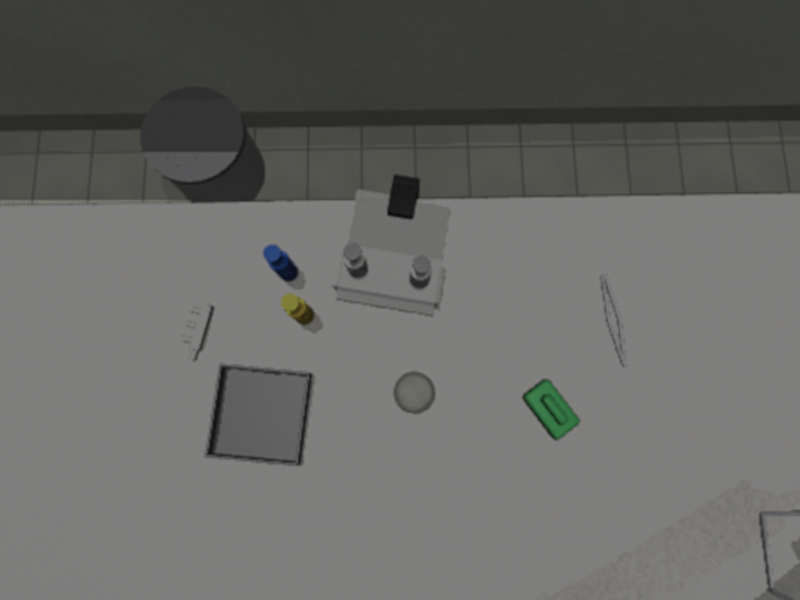

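The scene picture has the thumb pads at about (450,278) and (395,318). The top picture has them at about (353,251) and (421,264), and the tray's rim corners at (221,366), (312,374), (301,464) and (207,457). The blue and yellow decoys stand to the left of the station.

```bash
cat > h.py <<'E'
import numpy as np
from station import bot, optics
def ray(m,p,s=1.5625):
    u,v=(np.array(p)+.5)/s-.5
    T=m["cam_to_world"]; d=T[:3,:3]@np.array([(u-m["cx"])/m["fx"],-(v-m["cy"])/m["fy"],-1])
    return T[:3,3],d
def onz(m,p,z,s=1.5625):
    c,d=ray(m,p,s); return c+d*(z-c[2])/d[2]
def proj(m,P,s=1.5625):
    q=np.linalg.inv(m["cam_to_world"])@np.append(P,1)
    return (np.array([m["cx"]+m["fx"]*q[0]/-q[2],m["cy"]-m["fy"]*q[1]/-q[2]])+.5)*s-.5
E
python3 - <<'E'
from h import *
np.set_printoptions(precision=4,suppress=True)
T=optics.camera_model("top");S=optics.camera_model("scene")
for n,a,b in (("a",(353,251),(450,278)),("b",(421,264),(395,318))):
    print(n,onz(T,a,.136),onz(S,b,.136))
c=[onz(T,p,.03) for p in ((221,366),(312,374),(301,464),(207,457))]
print(np.array(c),np.mean(c,0))
c=[onz(S,p,.03) for p in ((401,150),(454,190),(398,237),(345,190))]
print(np.array(c),np.mean(c,0))
for p in ((290,299),(272,250)):print("decoy",onz(T,p,.124))
E
```

```text
a [0.6503 0.0746 0.136 ] [0.6521 0.0743 0.136 ]
b [ 0.6295 -0.0212  0.136 ] [ 0.6355 -0.0265  0.136 ]
[[0.5    0.2877 0.03  ]
 [0.4846 0.1477 0.03  ]
 [0.3513 0.1628 0.03  ]
 [0.3649 0.3032 0.03  ]] [0.4252 0.2253 0.03  ]
[[0.3724 0.299  0.03  ]
 [0.5052 0.2863 0.03  ]
 [0.4972 0.1436 0.03  ]
 [0.3596 0.1616 0.03  ]] [0.4336 0.2226 0.03  ]
decoy [0.5853 0.1647 0.124 ]
decoy [0.6573 0.1916 0.124 ]
```

```bash
cat >> h.py <<'E'
from scipy.spatial.transform import Rotation as Ro
def go(x,y,z,yaw):
    "offset/angular to a down pose whose tool y points along world angle yaw (or opposite)"
    o=bot.get_obs(); w,a,b,c=o["tool_rot"]; R=Ro.from_quat([a,b,c,w])
    best=None
    for k in (0,np.pi):
        t=yaw+k; Y=np.array([np.cos(t),np.sin(t),0]); Z=np.array([0,0,-1.]); X=np.cross(Y,Z)
        r=(R.inv()*Ro.from_matrix(np.c_[X,Y,Z])).as_rotvec()
        if best is None or np.linalg.norm(r)<np.linalg.norm(best): best=r
    print("off",np.round(R.inv().apply(np.array([x,y,z])-o["eef_pos"]),4),"ang",np.round(best/(np.pi/4),3),"t",o["t"],"q",np.round(o["q"],2),"F",np.round(o["contact_force"],1))
E
python3 -c "
from h import *
go(.6,-.024,.27,-.18)"
```

```text
off [ 0.54   -0.4118  0.0336] ang [-2.000e-03 -1.000e-03 -1.245e+00] t 0.1 q [ 1.05  0.48  0.02  1.56 -0.01  1.11 -0.08] F [-0.2  0.1 -0.1]
```

{"name": "drive_tool", "arguments": {"deltas": [{"gripper":255,"offset":[0.54,-0.412,0.03],"angular":[0,0,-0.98]},{"gripper":255,"offset":[0.54,-0.412,0.03],"angular":[0,0,-0.98]},{"gripper":255,"offset":[0.54,-0.412,0.03],"angular":[0,0,-0.98]},{"gripper":255,"offset":[0.54,-0.412,0.03],"angular":[0,0,-0.98]},{"gripper":255,"offset":[0.54,-0.412,0.03],"angular":[0,0,-0.98]}], "grip_force": 30}}

```text
t: 0.6
eef_pos: [0.3923, -0.3979, 0.2926]
tool_rot: [-0.0, 0.834, 0.552, -0.0]
contact_force: [0.5, -0.8, 0.0]
gripper_width: 0.141
grasp_force: 0.0
```

```bash
python3 -c "
from h import *
go(.6,-.024,.27,-.18)"
```

```text
off [0.4254 0.0448 0.0226] ang [-0.    -0.    -0.283] t 0.6 q [ 0.86  0.31 -0.22  1.84  0.08  1.    0.21] F [ 0.5 -0.8  0. ]
```

{"name": "drive_tool", "arguments": {"deltas": [{"gripper":255,"offset":[0.425,0.045,0.022],"angular":[0,0,-0.28]},{"gripper":255,"offset":[0.425,0.045,0.022],"angular":[0,0,-0.28]},{"gripper":255,"offset":[0.425,0.045,0.022],"angular":[0,0,-0.28]},{"gripper":255,"offset":[0.425,0.045,0.022],"angular":[0,0,-0.28]},{"gripper":255,"offset":[0.425,0.045,0.022],"angular":[0,0,-0.28]}]}}

```text
t: 1.1
eef_pos: [0.515, -0.1807, 0.2798]
tool_rot: [-0.0, 0.771, 0.637, -0.0]
contact_force: [1.4, 0.4, 0.6]
gripper_width: 0.001
grasp_force: 0.0
```

```bash
python3 -c "
from h import *
go(.6,-.024,.27,-.18)"
```

```text
off [0.1698 0.0542 0.0097] ang [-0.     0.    -0.011] t 1.1 q [ 0.53  0.32 -0.37  1.87  0.14  0.98 -0.09] F [1.4 0.4 0.6]
```

{"name": "drive_tool", "arguments": {"deltas": [{"gripper":255,"offset":[0.17,0.054,0.01],"angular":[0,0,-0.01]},{"gripper":255,"offset":[0.17,0.054,0.01],"angular":[0,0,-0.01]},{"gripper":255,"offset":[0.17,0.054,0.01],"angular":[0,0,-0.01]},{"gripper":255,"offset":[0.17,0.054,0.01],"angular":[0,0,-0.01]},{"gripper":255,"offset":[0.17,0.054,0.01],"angular":[0,0,-0.01]}]}}

```text
t: 1.6
eef_pos: [0.6005, -0.0195, 0.2696]
tool_rot: [-0.001, 0.765, 0.644, 0.001]
contact_force: [-0.3, -0.0, -0.4]
gripper_width: -0.001
grasp_force: 0.0
```

```bash
python3 - <<'E'
from h import *
import cv2
m=optics.camera_model("wrist"); im=optics.read_camera("wrist")
cv2.imwrite("pics/w1.png",cv2.resize(im,(800,600),interpolation=cv2.INTER_CUBIC))
np.save("w1.npy",m,allow_pickle=True)
for P in ((.632,-.024,.136),(.651,.0745,.136)): print(proj(m,P))
print(m["cam_to_world"])
go(.632,-.024,.22,-.18)
E
```

```text
[462.06752437 332.65898258]
[476.60807541 127.23577971]
[[ 9.85286071e-01  1.61937063e-01  5.46602855e-02  6.13805875e-01]
 [-1.70911241e-01  9.35101465e-01  3.10442584e-01  6.17775632e-02]
 [-8.40752629e-04 -3.15216811e-01  9.49019312e-01  3.40198415e-01]
 [ 0.00000000e+00  0.00000000e+00  0.00000000e+00  1.00000000e+00]]
off [0.0044 0.0321 0.0494] ang [-0.001 -0.001  0.006] t 1.65 q [ 0.26  0.42 -0.42  1.75  0.2   1.01 -0.41] F [-0.2 -0.1 -0.1]
```

View pics/w1.png

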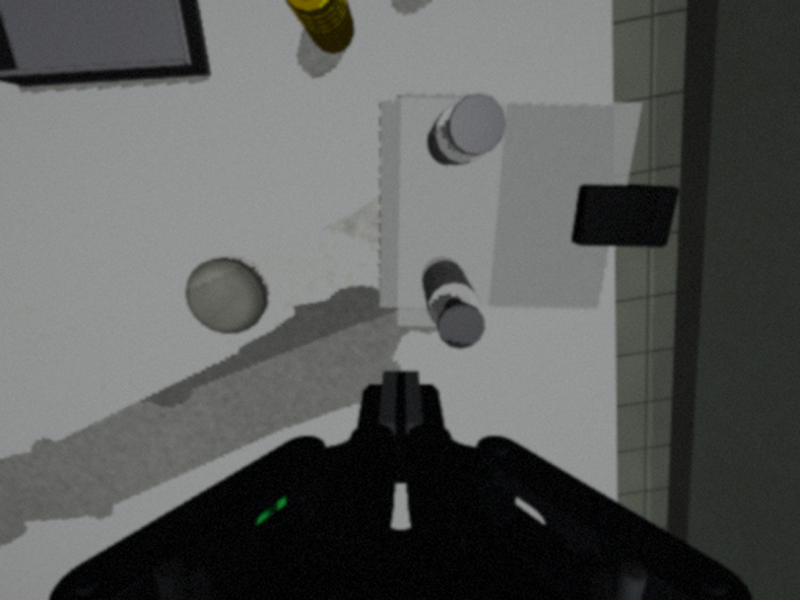

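The wrist view has pad A at (476,124) and pad B at (461,324), close to the predictions, and the station's edges line up with the tool.

```bash
python3 - <<'E'
from h import *
m=np.load("w1.npy",allow_pickle=True).item()
a=onz(m,(476.5,124.5),.136);b=onz(m,(461.5,325),.136);print(a,b,np.hypot(*(a-b)[:2]))
go(b[0],b[1],.224,-.175)
E
```

```text
[0.65108138 0.07564402 0.136     ] [ 0.63224582 -0.01963619  0.136     ] 0.09712413527097198
off [0.0087 0.0316 0.0454] ang [-0.001 -0.001 -0.001] t 1.65 q [ 0.26  0.42 -0.42  1.75  0.2   1.01 -0.41] F [-0.2 -0.1 -0.1]
```

{"name": "drive_tool", "arguments": {"deltas": [{"gripper":255,"offset":[0.0075,0.0316,0.02],"angular":[0,0,0]},{"gripper":255,"offset":[0.0075,0.0316,0.045],"angular":[0,0,0]},{"gripper":255,"offset":[0.0075,0.0316,0.052],"angular":[0,0,0]},{"gripper":255,"offset":[0.0075,0.0316,0.054],"angular":[0,0,0]},{"gripper":255,"offset":[0.0075,0.0316,0.056],"angular":[0,0,0]}]}}

```text
t: 2.15
eef_pos: [0.6317, -0.0246, 0.2148]
tool_rot: [0.0, 0.768, 0.64, 0.0]
contact_force: [-0.7, -1.1, 0.3]
gripper_width: 0.001
grasp_force: 0.0
```

{"name": "drive_tool", "arguments": {"deltas": [{"gripper":255,"offset":[0,0,0.002],"angular":[0,0,0]},{"gripper":255,"offset":[0,0,0.004],"angular":[0,0,0]},{"gripper":255,"offset":[0,0,0.006],"angular":[0,0,0]},{"gripper":255,"offset":[0,0,0.008],"angular":[0,0,0]}]}}

```text
t: 2.55
eef_pos: [0.6319, -0.0238, 0.2062]
tool_rot: [0.0, 0.768, 0.641, 0.0]
contact_force: [-0.3, -0.5, 1.3]
gripper_width: 0.003
grasp_force: 0.0
```

{"name": "drive_tool", "arguments": {"deltas": [{"gripper":255,"offset":[0,0,0.002],"angular":[0,0,0]},{"gripper":255,"offset":[0,0,0.004],"angular":[0,0,0]},{"gripper":255,"offset":[0,0,0.006],"angular":[0,0,0]}]}}

```text
t: 2.85
eef_pos: [0.6321, -0.0238, 0.2003]
tool_rot: [0.0, 0.768, 0.641, 0.0]
contact_force: [-0.9, -0.6, 3.3]
gripper_width: -0.004
grasp_force: 1.7
```

{"name": "drive_tool", "arguments": {"deltas": [{"gripper":255,"offset":[0,0,0.002],"angular":[0,0,0]},{"gripper":255,"offset":[0,0,0.004],"angular":[0,0,0]}]}}

```text
t: 3.05
eef_pos: [0.632, -0.0238, 0.1961]
tool_rot: [0.0, 0.768, 0.641, 0.0]
contact_force: [-0.6, 0.1, 5.3]
gripper_width: 0.005
grasp_force: 2.2
```

{"name": "drive_tool", "arguments": {"deltas": [{"gripper":255,"offset":[0,0,0.002],"angular":[0,0,0]}]}}

```text
t: 3.15
eef_pos: [0.6321, -0.0238, 0.1943]
tool_rot: [0.0, 0.768, 0.641, 0.0]
contact_force: [-1.2, -0.1, 6.7]
gripper_width: -0.004
grasp_force: 3.5
```

{"name": "drive_tool", "arguments": {"deltas": [{"gripper":255,"offset":[0,0,0.002],"angular":[0,0,0]}]}}

```text
t: 3.25
eef_pos: [0.6323, -0.0237, 0.1927]
tool_rot: [0.0, 0.768, 0.641, 0.0]
contact_force: [-1.1, -0.0, 10.1]
gripper_width: -0.001
grasp_force: 4.7
```

Plunger B's resistance climbs after about 14 mm, so it is the jammed one. I'm stopping there and going to A.

{"name": "drive_tool", "arguments": {"deltas": [{"gripper":255,"offset":[0,0,-0.04],"angular":[0,0,0]},{"gripper":255,"offset":[0.05,0,-0.04],"angular":[0,0,0]},{"gripper":255,"offset":[0.101,0.001,-0.03],"angular":[0,0,0]},{"gripper":255,"offset":[0.101,0.001,-0.024],"angular":[0,0,0]},{"gripper":255,"offset":[0.101,0.001,-0.022],"angular":[0,0,0]}]}}

```text
t: 3.75
eef_pos: [0.65, 0.0775, 0.2125]
tool_rot: [-0.001, 0.767, 0.642, -0.001]
contact_force: [-0.1, -0.3, 0.5]
gripper_width: 0.002
grasp_force: 0.0
```

{"name": "drive_tool", "arguments": {"deltas": [{"gripper":255,"offset":[0,0,0.002],"angular":[0,0,0]},{"gripper":255,"offset":[0,0,0.004],"angular":[0,0,0]},{"gripper":255,"offset":[0,0,0.006],"angular":[0,0,0]},{"gripper":255,"offset":[0,0,0.008],"angular":[0,0,0]},{"gripper":255,"offset":[0,0,0.01],"angular":[0,0,0]}]}}

```text
t: 4.25
eef_pos: [0.6513, 0.0747, 0.2045]
tool_rot: [0.0, 0.768, 0.64, 0.0]
contact_force: [-0.2, 0.1, 3.0]
gripper_width: 0.001
grasp_force: 1.7
```

{"name": "drive_tool", "arguments": {"deltas": [{"gripper":255,"offset":[0,0,0.002],"angular":[0,0,0]},{"gripper":255,"offset":[0,0,0.004],"angular":[0,0,0]},{"gripper":255,"offset":[0,0,0.006],"angular":[0,0,0]},{"gripper":255,"offset":[0,0,0.008],"angular":[0,0,0]}]}}

```text
t: 4.65
eef_pos: [0.651, 0.0754, 0.1959]
tool_rot: [0.0, 0.768, 0.641, 0.0]
contact_force: [0.3, -0.6, 3.3]
gripper_width: 0.003
grasp_force: 1.7
```

{"name": "drive_tool", "arguments": {"deltas": [{"gripper":255,"offset":[0,0,0.002],"angular":[0,0,0]},{"gripper":255,"offset":[0,0,0.004],"angular":[0,0,0]}]}}

```text
t: 4.85
eef_pos: [0.6509, 0.0754, 0.1919]
tool_rot: [0.0, 0.768, 0.641, -0.0]
contact_force: [0.1, -1.2, 2.5]
gripper_width: -0.0
grasp_force: 1.7
```

{"name": "drive_tool", "arguments": {"deltas": [{"gripper":255,"offset":[0,0,0.002],"angular":[0,0,0]},{"gripper":255,"offset":[0,0,0.004],"angular":[0,0,0]}]}}

```text
t: 5.05
eef_pos: [0.6509, 0.0753, 0.1878]
tool_rot: [0.0, 0.768, 0.641, -0.0]
contact_force: [0.7, -1.0, 3.8]
gripper_width: -0.003
grasp_force: 1.7
```

A runs freely, so I'll push it home.

{"name": "drive_tool", "arguments": {"deltas": [{"gripper":255,"offset":[0,0,0.002],"angular":[0,0,0]},{"gripper":255,"offset":[0,0,0.004],"angular":[0,0,0]},{"gripper":255,"offset":[0,0,0.006],"angular":[0,0,0]}]}}

```text
t: 5.35
eef_pos: [0.6509, 0.0754, 0.1819]
tool_rot: [0.0, 0.768, 0.641, 0.0]
contact_force: [0.3, -1.2, 3.1]
gripper_width: -0.003
grasp_force: 1.7
```

{"name": "drive_tool", "arguments": {"deltas": [{"gripper":255,"offset":[0,0,0.001],"angular":[0,0,0]},{"gripper":255,"offset":[0,0,0.002],"angular":[0,0,0]}]}}

```text
t: 5.55
eef_pos: [0.6509, 0.0754, 0.1799]
tool_rot: [-0.0, 0.768, 0.641, -0.0]
contact_force: [0.2, -2.0, 4.4]
gripper_width: -0.002
grasp_force: 1.9
```

{"name": "drive_tool", "arguments": {"deltas": [{"gripper":255,"offset":[0,0,0.001],"angular":[0,0,0]}]}}

```text
t: 5.65
eef_pos: [0.6511, 0.0753, 0.1792]
tool_rot: [0.0, 0.768, 0.641, 0.0]
contact_force: [-0.6, -1.1, 6.1]
gripper_width: 0.002
grasp_force: 2.8
```

{"name": "drive_tool", "arguments": {"deltas": [{"gripper":255,"offset":[0,0,0.001],"angular":[0,0,0]}]}}

```text
t: 5.75
eef_pos: [0.6513, 0.0752, 0.1785]
tool_rot: [0.0, 0.768, 0.641, 0.0]
contact_force: [-0.6, -2.2, 7.9]
gripper_width: 0.003
grasp_force: 3.7
```

{"name": "drive_tool", "arguments": {"deltas": [{"gripper":255,"offset":[0,0,0],"angular":[0,0,0]}]}}

```text
t: 5.85
eef_pos: [0.6513, 0.0752, 0.1785]
tool_rot: [0.0, 0.768, 0.641, 0.0]
contact_force: [-1.5, -1.1, 6.2]
gripper_width: -0.003
grasp_force: 2.7
```

{"name": "drive_tool", "arguments": {"deltas": [{"gripper":255,"offset":[0,0,-0.05],"angular":[0,0,0]},{"gripper":0,"offset":[-0.01,0,-0.08],"angular":[0,0,0]},{"gripper":0,"offset":[-0.05,0,-0.08],"angular":[0,0,0]},{"gripper":0,"offset":[-0.075,-0.02,-0.08],"angular":[0,0,0]},{"gripper":0,"offset":[-0.075,-0.02,-0.08],"angular":[0,0,0]}]}}

```text
t: 6.35
eef_pos: [0.6153, 0.0007, 0.2572]
tool_rot: [0.0, 0.77, 0.639, -0.002]
contact_force: [0.2, -0.4, 0.1]
gripper_width: 0.679
grasp_force: 0.0
```

```bash
python3 - <<'E'
from h import *
import cv2
m=optics.camera_model("wrist"); im=optics.read_camera("wrist")
cv2.imwrite("pics/w2.png",cv2.resize(im,(800,600),interpolation=cv2.INTER_CUBIC))
np.save("w2.npy",m,allow_pickle=True)
for P in ((.632,-.021,.122),(.632,-.021,.097),(.651,.0755,.106)): print(proj(m,P))
go(.632,-.021,.2,-.18)
E
```

```text
[439.92616366 362.36719334]
[436.32002301 343.99109469]
[444.94916796 173.44013519]
off [-0.0208  0.0198  0.0575] ang [-0.002  0.002 -0.004] t 6.4 q [ 0.2   0.46 -0.41  1.72  0.21  1.   -0.47] F [-0.3  0.3 -0.2]
```

View pics/w2.png

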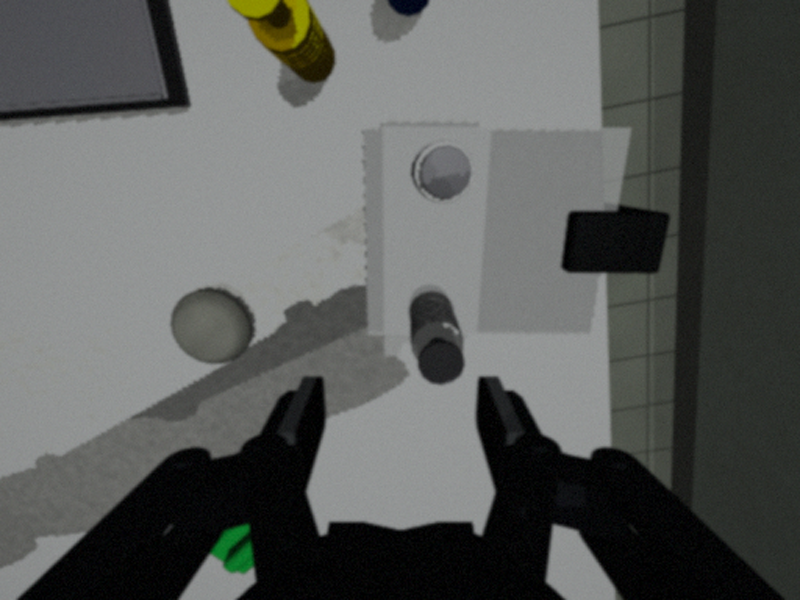

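Pad A at (444,171) sits down near its barrel, so it is home. Pad B at (440,361) is where I predicted. The open gripper goes over B next.

{"name": "drive_tool", "arguments": {"deltas": [{"gripper":0,"offset":[-0.021,0.02,0],"angular":[0,0,0]},{"gripper":0,"offset":[-0.021,0.02,0.03],"angular":[0,0,0]},{"gripper":0,"offset":[-0.021,0.02,0.06],"angular":[0,0,0]},{"gripper":0,"offset":[-0.021,0.02,0.08],"angular":[0,0,0]},{"gripper":0,"offset":[-0.021,0.02,0.1],"angular":[0,0,0]}]}}

```text
t: 6.9
eef_pos: [0.6337, -0.0173, 0.1563]
tool_rot: [-0.001, 0.767, 0.641, 0.0]
contact_force: [-0.1, -0.8, 0.1]
gripper_width: 1.004
grasp_force: 0.0
```

```bash
python3 - <<'E'
from h import *
go(.632,-.021,.133,-.18)
E
```

```text
off [-0.004  -0.001   0.0233] ang [-0.002 -0.002  0.002] t 6.9 q [ 0.2   0.6  -0.37  1.75  0.28  0.84 -0.48] F [-0.1 -0.8  0.1]
```

{"name": "drive_tool", "arguments": {"deltas": [{"gripper":0,"offset":[-0.002,-0.001,0.01],"angular":[0,0,0]},{"gripper":0,"offset":[-0.002,-0.001,0.02],"angular":[0,0,0]},{"gripper":0,"offset":[-0.002,-0.001,0.022],"angular":[0,0,0]},{"gripper":0,"offset":[-0.002,-0.001,0.022],"angular":[0,0,0]}]}}

```text
t: 7.3
eef_pos: [0.6327, -0.0205, 0.1362]
tool_rot: [0.0, 0.768, 0.641, 0.0]
contact_force: [0.6, 0.0, 0.4]
gripper_width: 1.001
grasp_force: 0.0
```

{"name": "drive_tool", "arguments": {"deltas": [{"gripper":140,"offset":[0,0,0],"angular":[0,0,0]},{"gripper":160,"offset":[0,0,0],"angular":[0,0,0]},{"gripper":180,"offset":[0,0,0],"angular":[0,0,0]},{"gripper":200,"offset":[0,0,0],"angular":[0,0,0]},{"gripper":200,"offset":[0,0,0],"angular":[0,0,0]}], "grip_force": 30}}

```text
t: 7.8
eef_pos: [0.6327, -0.0209, 0.1366]
tool_rot: [0.0, 0.768, 0.641, 0.0]
contact_force: [-0.3, 0.2, 3.1]
gripper_width: 0.365
grasp_force: 29.8
```

{"name": "drive_tool", "arguments": {"deltas": [{"gripper":200,"offset":[0,0,-0.01],"angular":[0,0,0]},{"gripper":200,"offset":[0,0,-0.03],"angular":[0,0,0]},{"gripper":200,"offset":[0,0,-0.06],"angular":[0,0,0]},{"gripper":200,"offset":[0,0,-0.105],"angular":[0,0,0]},{"gripper":200,"offset":[0,0,-0.15],"angular":[0,0,0]}]}}

```text
t: 8.3
eef_pos: [0.6314, -0.0208, 0.2872]
tool_rot: [-0.001, 0.768, 0.641, -0.001]
contact_force: [1.0, 0.7, -1.1]
gripper_width: 0.368
grasp_force: 30.6
```

```bash
python3 - <<'E'
from h import *
go(.43,.224,.28,-.12)
E
```

```text
off [ 0.2048 -0.2419  0.0078] ang [-0.003  0.    -0.076] t 8.3 q [ 0.24  0.46 -0.41  1.66  0.2   1.07 -0.41] F [ 1.   0.7 -1.1]
```

{"name": "drive_tool", "arguments": {"deltas": [{"gripper":200,"offset":[0.02,-0.024,0],"angular":[0,0,0]},{"gripper":200,"offset":[0.054,-0.064,0],"angular":[0,0,0]},{"gripper":200,"offset":[0.086,-0.102,0],"angular":[0,0,0]},{"gripper":200,"offset":[0.118,-0.14,0],"angular":[0,0,0]},{"gripper":200,"offset":[0.15,-0.178,0],"angular":[0,0,0]}]}}

```text
t: 8.8
eef_pos: [0.4831, 0.1586, 0.2864]
tool_rot: [0.0, 0.768, 0.641, -0.0]
contact_force: [1.3, 0.3, -1.1]
gripper_width: 0.367
grasp_force: 30.6
```

```bash
python3 - <<'E'
from h import *
import cv2
go(.43,.224,.2,-.12)
im=optics.read_camera("scene")[60:210,170:370]
cv2.imwrite("pics/s2.png",cv2.resize(im,None,fx=4,fy=4,interpolation=cv2.INTER_CUBIC))
E
```

```text
off [ 0.0549 -0.064   0.0864] ang [-0.     0.001 -0.077] t 8.8 q [ 0.01  0.27 -0.53  1.94  0.16  0.98 -0.77] F [ 1.3  0.3 -1.1]
```

View pics/s2.png

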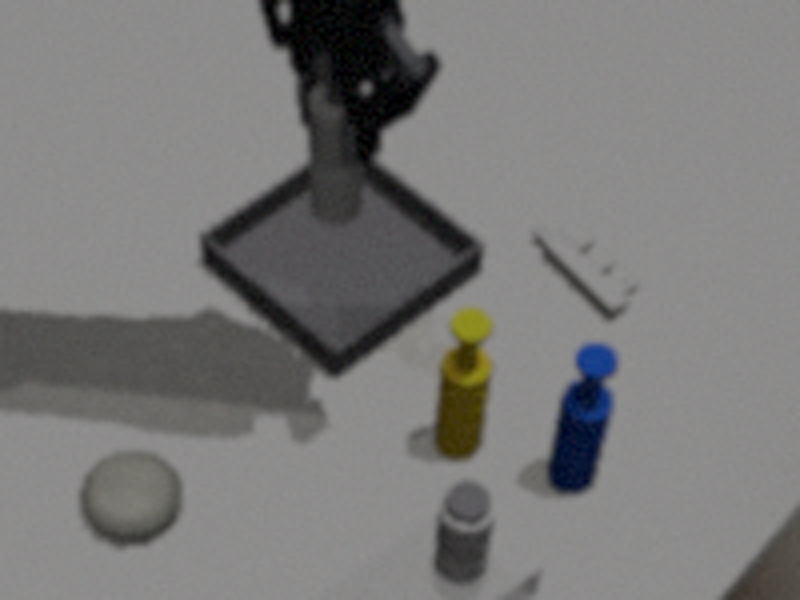

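Dispenser B hangs upright in the gripper, the tray is unobstructed (corners around (205,245) and (480,255)), and A is home in its socket. Placing B now.

{"name": "drive_tool", "arguments": {"deltas": [{"gripper":200,"offset":[0.03,-0.035,0],"angular":[0,0,0]},{"gripper":200,"offset":[0.053,-0.062,0.02],"angular":[0,0,0]},{"gripper":200,"offset":[0.053,-0.062,0.06],"angular":[0,0,0]},{"gripper":200,"offset":[0.053,-0.062,0.095],"angular":[0,0,0]},{"gripper":200,"offset":[0.053,-0.062,0.12],"angular":[0,0,0]}]}}

```text
t: 9.35
eef_pos: [0.4326, 0.2202, 0.1644]
tool_rot: [-0.0, 0.768, 0.641, -0.001]
contact_force: [1.0, 0.1, -1.4]
gripper_width: 0.367
grasp_force: 30.8
```

{"name": "drive_tool", "arguments": {"deltas": [{"gripper":200,"offset":[0,0,0.01],"angular":[0,0,0]},{"gripper":200,"offset":[0,0,0.018],"angular":[0,0,0]},{"gripper":200,"offset":[0,0,0.024],"angular":[0,0,0]},{"gripper":200,"offset":[0,0,0.027],"angular":[0,0,0]},{"gripper":200,"offset":[0,0,0.029],"angular":[0,0,0]}]}}

```text
t: 9.85
eef_pos: [0.4341, 0.2209, 0.1375]
tool_rot: [0.0, 0.768, 0.641, 0.001]
contact_force: [-0.1, -0.9, -1.4]
gripper_width: 0.361
grasp_force: 30.7
```

{"name": "drive_tool", "arguments": {"deltas": [{"gripper":200,"offset":[0,0,0.002],"angular":[0,0,0]},{"gripper":200,"offset":[0,0,0.004],"angular":[0,0,0]},{"gripper":200,"offset":[0,0,0.006],"angular":[0,0,0]}]}}

```text
t: 10.15
eef_pos: [0.4338, 0.2208, 0.1311]
tool_rot: [0.0, 0.768, 0.641, 0.0]
contact_force: [-0.7, 0.8, -1.4]
gripper_width: 0.367
grasp_force: 30.7
```

{"name": "drive_tool", "arguments": {"deltas": [{"gripper":200,"offset":[0,0,0.001],"angular":[0,0,0]},{"gripper":200,"offset":[0,0,0.002],"angular":[0,0,0]}]}}

```text
t: 10.35
eef_pos: [0.4336, 0.2207, 0.129]
tool_rot: [0.0, 0.768, 0.641, 0.0]
contact_force: [-0.7, -0.6, -1.8]
gripper_width: 0.362
grasp_force: 30.7
```

{"name": "drive_tool", "arguments": {"deltas": [{"gripper":200,"offset":[0,0,0.001],"angular":[0,0,0]},{"gripper":200,"offset":[0,0,0.001],"angular":[0,0,0]}]}}

```text
t: 10.55
eef_pos: [0.4338, 0.2209, 0.1285]
tool_rot: [0.0, 0.768, 0.641, 0.0]
contact_force: [-0.4, -0.4, 3.8]
gripper_width: 0.369
grasp_force: 31.1
```

{"name": "drive_tool", "arguments": {"deltas": [{"gripper":200,"offset":[0,0,0.001],"angular":[0,0,0]},{"gripper":200,"offset":[0,0,0.001],"angular":[0,0,0]}]}}

```text
t: 10.75
eef_pos: [0.4341, 0.221, 0.1283]
tool_rot: [0.001, 0.768, 0.641, 0.0]
contact_force: [-2.0, -1.6, 14.2]
gripper_width: 0.368
grasp_force: 31.9
```

B is on the tray floor. I'll take the load off, then open slowly.

{"name": "drive_tool", "arguments": {"deltas": [{"gripper":200,"offset":[0,0,-0.001],"angular":[0,0,0]},{"gripper":150,"offset":[0,0,-0.001],"angular":[0,0,0]},{"gripper":120,"offset":[0,0,-0.001],"angular":[0,0,0]},{"gripper":60,"offset":[0,0,-0.001],"angular":[0,0,0]},{"gripper":0,"offset":[0,0,-0.001],"angular":[0,0,0]}]}}

```text
t: 11.25
eef_pos: [0.4336, 0.2207, 0.1279]
tool_rot: [-0.0, 0.768, 0.641, -0.0]
contact_force: [-1.0, -0.0, -0.2]
gripper_width: 0.847
grasp_force: 0.0
```

{"name": "drive_tool", "arguments": {"deltas": [{"gripper":0,"offset":[0,0,0],"angular":[0,0,0]},{"gripper":0,"offset":[0,0,0],"angular":[0,0,0]},{"gripper":0,"offset":[0,0,-0.02],"angular":[0,0,0]},{"gripper":0,"offset":[0,0,-0.06],"angular":[0,0,0]},{"gripper":0,"offset":[0,0,-0.1],"angular":[0,0,0]}]}}

```text
t: 11.75
eef_pos: [0.433, 0.2205, 0.2286]
tool_rot: [-0.0, 0.768, 0.641, -0.001]
contact_force: [1.5, 0.1, 0.5]
gripper_width: 0.994
grasp_force: 0.0
```

{"name": "drive_tool", "arguments": {"deltas": [{"gripper":0,"offset":[0,0,-0.04],"angular":[0,0,0]},{"gripper":0,"offset":[-0.05,0,-0.05],"angular":[0,0,0]},{"gripper":0,"offset":[-0.1,0,-0.05],"angular":[0,0,0]},{"gripper":0,"offset":[-0.15,0,-0.05],"angular":[0,0,0]},{"gripper":0,"offset":[-0.15,0,-0.05],"angular":[0,0,0]}]}}

```text
t: 12.25
eef_pos: [0.4051, 0.0669, 0.2775]
tool_rot: [0.001, 0.771, 0.637, -0.002]
contact_force: [0.4, 0.4, 0.3]
gripper_width: 1.003
grasp_force: 0.0
```

```bash
python3 - <<'E'
from h import *
import cv2
a=optics.read_camera("top")[130:300,110:310]
b=optics.read_camera("scene")[80:250,200:400]
cv2.imwrite("pics/f.png",cv2.resize(np.hstack([a,b]),(800,340),interpolation=cv2.INTER_CUBIC))
E
```

```text
(no output)
```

View pics/f.png

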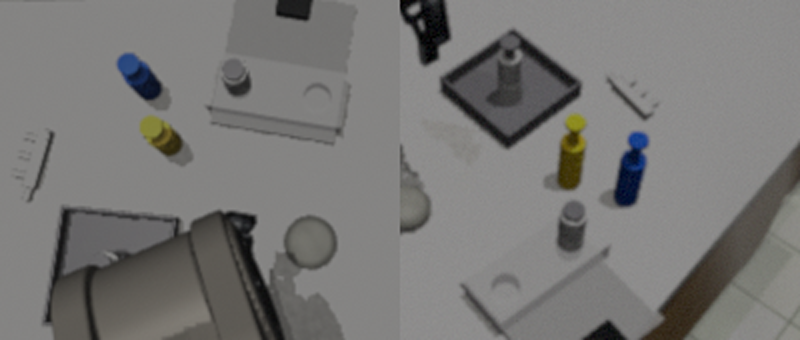

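B stands upright near the middle of the tray (right half, about (509,75)). A is in its socket with its pad down (572,225), the right socket is empty, and the visible bystanders have not moved.

```bash
python3 -c "
from station import bot
print(bot.hand_in())"
```

```text
the job is handed in; nothing more can be done
None
```

Job handed in, though the simulator returned no verdict: dispenser A's plunger ran freely and is fully home, with A still in its socket; dispenser B was jammed and now stands upright in the grey tray.

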